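Vent a bottle cap for the steriliser

TASK

One bottle in the rack, the square one with the broad ribbed screw cap, is going into the steriliser: screw its cap down (clockwise) until it bottoms out, then back it off a quarter turn so that it can vent. Finish while still gripping the cap at that position between the fingers, so that a colleague can tape it there: do not let go at the end. The bottle stays standing in its place in the rack, and everything else stays where it is.

Things in the scene. Friction and masses are not known exactly. Their poses are not given: they have to be found in the camera images.
- rack: Grey plastic bottle rack fixed to the table: base board 90 x 276 mm, 6 mm thick, end cheeks, and a top board (from 42 to 50 mm above the table) with three 52 mm square cut-outs 82 mm apart in a row along the rack's own y axis. Origin: centre of the underside, on the table. The work bottle may stand in any of the three places.
- bottle: The work bottle: empty loose clear-glass bottle, 50 x 50 mm square, 70 mm high to the shoulder, with a 27 mm round neck, about 170 g without its cap. It stands on the rack's base board (6 mm up) with 1 mm of play all round, so the rack keeps it from turning (a few degrees of play) but does not hold it down. Origin: centre of its underside, z up along the neck.
- cap: The work bottle's broad ribbed plastic screw cap: 40 mm in diameter over the ribs (39 mm between the pads), 25 mm high, already started on the neck's thread. Right-hand thread: clockwise from above screws it down, 4 mm of height a turn. Turning it takes about 0.07 N m, and it stays where it is left. Origin: centre of its lower edge, z up; turns with the cap.
- cap_grip (a point): Centre of the cap: on its axis at mid height, 12.5 mm below its top and 12.5 mm above its lower edge. It lies 106.5 mm above the table when the cap is fully down. Turns with the cap.
- cap_turn (a joint): How far the cap is unscrewed from fully down, relative to the bottle, rad: 0 = bottomed out (hard stop), growing anticlockwise seen from above; it starts between 2.2 and 5.0; a stop at 7.85 keeps it from coming off. A quarter turn is 1.57.
- dropper_1: Bystander: square glass dropper bottle, 50 x 50 mm, narrow 23 mm collar and a slim black rubber teat, 115 mm high in all, loose in another place of the rack. Origin: centre of the underside.
- dropper_2: Bystander: the same kind of dropper bottle in the remaining place of the rack. Origin: centre of the underside.
- tape: Bystander: roll of paper tape lying flat, 90 mm in diameter, 19 mm high, loose beside the rack. Origin: centre of the underside.
- marker: Bystander: marker pen, 130 mm long, 16 mm thick, lying loose on the robot's side of the rack. Origin: under its middle, x along the pen.
- dishes: Bystander: two stacked clear petri dishes, 90 mm in diameter, 31 mm high, loose on the far side of the rack. Origin: centre of the underside.
- beaker: Bystander: empty glass beaker, 74 mm in diameter, 90 mm high, loose beside the rack. Origin: centre of the underside.
- washbottle: Bystander: white plastic wash bottle, 72 mm in diameter, 220 mm high to the top of its bent spout, loose at the left of the table. Origin: centre of the underside.
- mug: Bystander: empty glass tea mug, 72 mm in diameter, 75 mm high, loose at the right of the table. Origin: centre of the underside.
There are look-alikes about, which are no part of the job. Leave any pink or red look-alike of the bottle alone.

How it is judged:
By the outcome, as a careful person would: the job done as asked, in the order asked, and still so for the second after the job is handed in, while the arm keeps its last pose, push and grip.
It also fails if it takes over 58 s, if anything falls off the work surface, if the arm or the gripper's body presses on something with over 40 N, if the wrist force passes 120 N, or if a joint passes its speed limit or range.

ROBOT

A 6-joint arm with a two-finger parallel gripper is mounted at the origin on the work surface. World frame = base frame: x ahead of the robot, y to its left, z up, the work surface at z = 0. Lengths are in m, angles in degrees, forces in N, time in s.
With the tool pointing down it reaches from about 0.25 to 0.725 m from the base axis. Payload 9.7 kg.
Tool frame: the origin (TCP) lies between the finger pads, 19 mm behind the fingertips; this is the grasp point; z points along the fingers, y is the line along which they close (so a half turn about z gives the same grasp; the last joint's range is limited). The gripper opens to 85 mm and grips with 20 to 120 N. Pads are 22 mm wide; open, the fingers measure 114 mm over their backs; the gripper's body (76 mm by 85 mm) begins 54 mm behind the grasp point. The pads swing forward as they close: fully open they stand 13 mm farther back than shut.
Start: joints at [64.057, 4.979, 10.078, 95.1, 0, 90], TCP at [0.241, 0.495, 0.25] pointing down, gripper open.
Joint ranges: [-179.16, 179.16], [-48.56, 103.87], [-65.8, 70.77], [-126.05, 130.52], [-82.76, 87.17], [-180, 180]. Speed limits (degrees/s): [127.2, 127.2, 147.25, 180, 180, 180].

INTERFACE

Orientations are given as [roll, pitch, yaw] about the fixed x, y, z axes, in that order (R = Rz(yaw) Ry(pitch) Rx(roll)).
In Python, from workcell import bot, viewer, finder gives the robot as it stands.
- The arm moves only by the tool move_arm, never from a script. Its arguments are lists of equal length, an entry for each row: "offset": the shift along the tool's x, y, z in cm, a list of three; "twist": the turn, a rotation vector about the tool's x, y, z in rad, a list of three; "grip": the opening, from 0 (shut) to 1 (fully open). In form: {"offset": [[x, y, z], ...], "twist": [[ax, ay, az], ...], "grip": [grip, ...]}. A call has 1 to 5 rows; each row shifts and turns the commanded pose from where the row before left it, along the tool's axes as they then stand; what a row does not reach is not made up. A row lasts 1/10 s, in which the tool goes at most 50 mm and 8.59 degrees, less where a joint would pass 70% of its speed; a pose out of reach is approached as far as the arm can. A call is refused whole if a number of a shift passes 5 or a number of a turn 0.15, either way. A call with a gripper value outside its range is refused whole. The fingers move at their own pace and stop on an object; "force" is the grip in N (left out, the last holds). Time passes only in rows, so rows that do not move let the fingers close. It gives the time, the measured TCP pose, the force, the opening and the grip force at its end, in the units of the state.
- bot.get_obs(): the state, without advancing time (a new reading comes with each control period).
- viewer.camera(name): name is "scene" or "top"; returns a dict with "color" (420x560x3 uint8, red, green, blue), "depth" (420x560 float32, m along the optical axis (not along the pixel's ray), 0 where there is no reading), "vfov" (degrees; the focal length in pixels is half the picture's height over the tangent of half this angle, whatever the lens; pixels are square), "cx", "cy" (the principal point, pixels), "k1" (the pictures are not rectified: a ray, as slopes to the right and down, at radius r is drawn at 1 + k1 r^2 times it, then the intrinsics apply), "position" and "attitude" of the camera in the world. Camera axes: x right, y down, z forward; pixel columns grow to the right and rows downward; lengths in m; the calibration is good to about 2 mm. A picture is of the moment at which its call begins.
- bot.job_done(): hands the job in; it is judged then, once.
Trained networks look in a picture, given as the dict that the camera call returned (one of the last four; its "shot" number tells which), for a name from the list of things; names that differ only in an ending like _2 or _b are one class to them, and where a whole thing is asked for, a point or a joint stands for the part that bears it (a point fixed in the world has none). Each returns a list of dicts, best first, with "p" (0 to 1); they miss things now and then, are a little off and sometimes report something else, mostly with a low value. They report only what shows in the picture. A call takes as long as a camera call. They do not tell look-alikes from the thing itself.
- finder.boxes_of(picture, thing): "position" ([column, row] in pixels, amid what is visible of it).
- finder.pinpoint(picture, thing): "position" ([column, row] in pixels: a listed point, or the origin of a listed thing).
The state is a dict: "time": time; "q": joint angles; "qd": joint speeds; "joint_efforts": joint torques, N m; "ee_pos": TCP position; "tcp_rot": TCP orientation; "wrist_force": force on the tool from outside, world axes, zero at the start; "torque": the same for the moment, N m; "opening": finger opening in m; "grasp_force": force on a finger pad.
Only numpy, scipy, OpenCV 4.12 (cv2) and the standard library are available. Lean on these libraries where they do the work, as an engineer would, in place of code of your own. Each camera call takes 0.05 s, during which the arm holds its last target. There are 200 camera calls.

## Working session

There is one attempt and no reset: what is moved stays moved. The work goes in short steps, Python scripts to look and compute and a tool call to move; the robot and the scene stay as the last step left them, time stands still between calls to the robot, and variables do not carry over. Pictures are saved under pics/ and viewed, at most 10 in all, crops included, and the job is handed in when it is done.

Besides the shell and the picture viewer there is one more tool, called after "Request:" as a command line: name --argument value ..., lists and objects as JSON in quotes. move_arm: Moves the arm, as the interface text tells. Its arguments: {"type":"object","properties":{"offset":{"type":"array","items":{"type":"array","items":{"type":"number"}}},"twist":{"type":"array","items":{"type":"array","items":{"type":"number"}}},"grip":{"type":"array","items":{"type":"number"}},"force":{"type":"number"}},"required":["offset","twist","grip"]}

```bash
mkdir -p pics; cat > h.py <<'E'
import numpy as np, cv2
from workcell import bot, viewer, finder
def ray(p,uv):
    f=210/np.tan(np.radians(p["vfov"])/2)
    d=np.array([(uv[0]-p["cx"])/f,(uv[1]-p["cy"])/f]); s=d.copy()
    for _ in range(20): s=d/(1+p["k1"]*(s@s))
    return np.array([s[0],s[1],1.])
def Rm(p):
    from scipy.spatial.transform import Rotation as R
    a=np.array(p["attitude"],float)
    if a.shape==(3,3): return a
    if a.size==4: raise SystemExit(a)
    return R.from_euler("xyz",a,degrees=True).as_matrix()
def atz(p,uv,z):
    d=Rm(p)@ray(p,uv); o=np.array(p["position"]); return o+d*(z-o[2])/d[2]
def atdepth(p,uv):
    c,r=int(round(uv[0])),int(round(uv[1])); w=p["depth"][r-2:r+3,c-2:c+3]; w=w[w>0]
    return np.array(p["position"])+Rm(p)@(ray(p,uv)*np.median(w)) if w.size else None
E
python3 - <<'E'
from h import *
o=bot.get_obs(); print(o)
for n in ["scene","top"]:
    p=viewer.camera(n); cv2.imwrite(f"pics/{n}0.png",p["color"][:,:,::-1])
    print(n,{k:v for k,v in p.items() if k not in("color","depth")})
    for t in ["cap","cap_grip","bottle","rack","dropper_1"]:
        print(t,"box",[(np.round(d["position"]),round(d["p"],2)) for d in finder.boxes_of(p,t)][:5],"pin",[(np.round(d["position"],1),round(d["p"],2),atz(p,d["position"],.11).round(3),atdepth(p,d["position"])) for d in finder.pinpoint(p,t)][:5])
E
```

```text
{'time': 0.0, 'q': array([6.40571030e+01, 5.00992365e+00, 1.00353732e+01, 9.51004844e+01,
       2.99899048e-03, 8.99992839e+01]), 'qd': array([-0.04362825,  0.02721039,  0.00710747,  0.02800538,  0.00370072,
        0.018628  ]), 'joint_efforts': array([-8.63302057e-05, -5.20382738e+01,  4.64806151e+01,  1.60994846e-02,
       -8.96577694e-05, -1.71359136e-05]), 'ee_pos': array([0.24050793, 0.49439607, 0.24930258]), 'tcp_rot': array([-1.79924965e+02, -2.99992568e-03,  1.54057815e+02]), 'wrist_force': array([-0.52962922, -0.79561171, -0.49391657]), 'torque': array([-0.01511663,  0.04829182, -0.00940928]), 'grasp_force': 0.0, 'opening': 0.0854464817354134}
scene {'vfov': 57.03165058302851, 'cx': 281.0675240251951, 'cy': 213.68650739843363, 'k1': -0.002273698798420587, 'position': array([ 1.32094888, -0.24959557,  0.89652404]), 'attitude': array([-1.35180960e+02, -7.21566868e-02,  7.15476454e+01]), 'shot': 1}
cap box [(array([230., 202.]), 0.61), (array([291., 207.]), 0.55), (array([284., 249.]), 0.54), (array([252., 183.]), 0.44)] pin [(array([292.7, 208.9]), 0.56, array([0.572, 0.037
[... 4117 characters left out ...]
3,  0.11 ]), array([ 0.46306248, -0.12228802,  0.11453545])), (array([288.1, 171.6]), 0.61, array([ 0.675, -0.032,  0.11 ]), array([ 0.68484139, -0.03377592,  0.0673926 ]))]
rack box [(array([222., 219.]), 0.87), (array([169., 246.]), 0.69)] pin [(array([231.3, 219.6]), 0.71, array([0.547, 0.118, 0.11 ]), array([0.54839356, 0.1191162 , 0.09315976]))]
dropper_1 box [(array([203., 221.]), 0.71), (array([314., 208.]), 0.61), (array([232., 221.]), 0.56), (array([151., 239.]), 0.27)] pin [(array([232.8, 221.4]), 0.92, array([0.542, 0.114, 0.11 ]), array([0.54502363, 0.11635675, 0.07913638])), (array([206.8, 223.7]), 0.85, array([0.536, 0.181, 0.11 ]), array([0.53956091, 0.18701344, 0.07182026]))]
```

View crop.

```bash
python3 - <<'E'
import cv2
a=cv2.imread("pics/scene0.png")[140:300,190:400]; b=cv2.imread("pics/top0.png")[120:310,140:360]
a=cv2.resize(a,(400,305),interpolation=cv2.INTER_CUBIC); b=cv2.resize(b,(400,345),interpolation=cv2.INTER_CUBIC)
import numpy as np
cv2.imwrite("pics/crop0.png",np.hstack([cv2.copyMakeBorder(a,0,40,0,0,0),b]))
E
```

```text
(no output)
```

View pics/scene0.png

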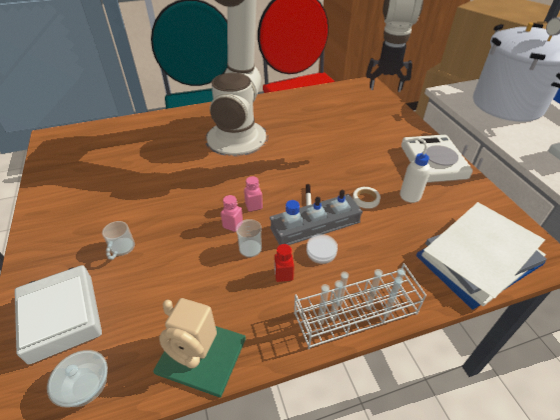

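View pics/crop0.png

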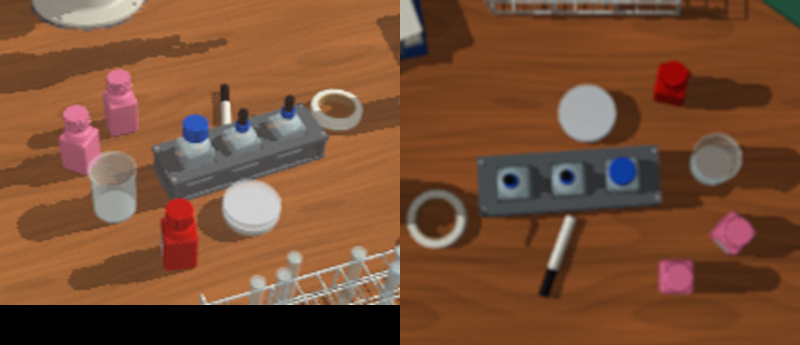

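Candidates by scene pixel:
- Clear bottle with blue cap in the rack: (291,208).
- Pink look-alikes: (230,202) and (252,183).
- Red look-alike: (284,251).

In the rack there are also two droppers with slim black teats, at (317,213) and (337,202). The crop confirms that the rack's right-hand bottle has the broad blue cap, so that is the one I choose. Next I measure its axis and the rack direction.

```bash
python3 - <<'E'
from h import *
def cloud(p):
    r,c=np.mgrid[0:420,0:560]; f=210/np.tan(np.radians(p["vfov"])/2)
    d=np.stack([(c-p["cx"])/f,(r-p["cy"])/f],-1); s=d.copy()
    for _ in range(10): s=d/(1+p["k1"]*(s**2).sum(-1,keepdims=True))
    P=np.dstack([s,np.ones(s.shape[:2])])*p["depth"][...,None]
    return P@Rm(p).T+np.array(p["position"])
for n in ["top","scene"]:
    p=viewer.camera(n); X=cloud(p); h=cv2.cvtColor(p["color"],cv2.COLOR_RGB2HSV)
    m=(h[...,0]>100)&(h[...,0]<130)&(h[...,1]>130)&(abs(X[...,0]-.565)<.06)&(abs(X[...,1]-.033)<.05)&(X[...,2]>.085)
    Q=X[m]; t=Q[Q[:,2]>np.percentile(Q[:,2],60)-.004]
    T=Q[Q[:,2]>np.median(t[:,2])-.004]
    print(n,m.sum(),"top z",np.percentile(Q[:,2],[50,80,95]).round(4),"rim bbox mid",((T.max(0)+T.min(0))/2).round(4),"mean",T.mean(0).round(4),"size",np.ptp(T,0).round(3))
    c,r=np.median(np.argwhere(m)[:,::-1],0); (uc,ur),rad=cv2.minEnclosingCircle(np.argwhere(m)[:,::-1].astype(np.float32)); print("circ",uc,ur,rad,atz(p,(uc,ur),.1215).round(4))
    k=(abs(X[...,2]-.05)<.004)&(h[...,1]<110)&(abs(X[...,0]-.57)<.1)&(abs(X[...,1]-.11)<.17)
    rr=cv2.minAreaRect((X[k][:,:2]*1000).astype(np.float32)); print("rack",rr)
    for w in finder.boxes_of(p,"washbottle")[:1]+finder.boxes_of(p,"beaker")[:1]: print(w["position"],atdepth(p,w["position"]))
E
```

```text
top 181 top z [0.1223 0.124  0.1253] rim bbox mid [0.5601 0.0373 0.123 ] mean [0.5608 0.0375 0.1225] size [0.037 0.036 0.009]
circ 262.0 213.63333129882812 7.633435249328613 [0.5609 0.0373 0.1215]
rack ((555.6192626953125, 119.55349731445312), (90.41102600097656, 277.1560974121094), 3.926283836364746)
[99.0, 223.7] [0.53354718 0.45144713 0.13418364]
[311.9, 210.3] [ 0.58490335 -0.10536022  0.00377211]
scene 159 top z [0.1204 0.1229 0.1238] rim bbox mid [0.5653 0.037  0.1219] mean [0.5662 0.0373 0.1219] size [0.036 0.035 0.008]
circ 291.99151611328125 207.04237365722656 7.241824626922607 [0.5751 0.0334 0.1215]
rack ((558.3568725585938, 121.26990509033203), (94.80831909179688, 277.2330322265625), 4.446866989135742)
[416.1, 175.1] [0.55743317 0.45628255 0.11645721]
[249.0, 237.4] [ 0.56028559 -0.09645755  0.02015257]
```

Request:
move_arm --offset '[[0,0,-2.5],[0,0,-2.5]]' --twist '[[0,0,-0.1],[0,0,0]]' --grip '[1,1]'

```text
time: 1.6
ee_pos: [0.2404, 0.4942, 0.3001]
tcp_rot: [-179.9, -0.0, 160.0]
wrist_force: [-1.0, 0.1, 0.3]
opening: 0.0853
grasp_force: 0.0
```

```bash
python3 -c "
from h import *
o=bot.get_obs();print(o['q'],o['ee_pos'],o['tcp_rot'])"
```

```text
[ 6.40581658e+01  6.49844564e+00  1.73678628e+01  1.00956093e+02
 -7.96984472e-04  8.40835964e+01] [0.24043456 0.49422824 0.30008442] [-1.79913704e+02 -8.14152389e-03  1.59974564e+02]
```

```bash
cat > plan.py <<'E'
from h import *
def plan(goal,dyaw,n,tw=None):
    o=bot.get_obs(); from scipy.spatial.transform import Rotation as R
    T=R.from_euler("xyz",o["tcp_rot"],degrees=True); d=(np.array(goal)-o["ee_pos"])/n; a=-np.radians(dyaw)/n
    off=[]
    for i in range(n): off.append((T.inv().apply(d)*100).round(2).tolist()); T=T*R.from_rotvec([0,0,a])
    print("twist",round(a,4)); [print(off[i:i+5]) for i in range(0,n,5)]
E
python3 -c "
from plan import *
plan([.5625,.0375,.30],180,21)"
```

```text
twist -0.1496
[[-2.19, -1.52, 0.0], [-1.93, -1.83, 0.0], [-1.64, -2.1, 0.0], [-1.31, -2.32, 0.0], [-0.95, -2.49, 0.0]]
[[-0.57, -2.6, 0.0], [-0.18, -2.66, 0.0], [0.22, -2.65, 0.0], [0.61, -2.59, 0.0], [0.99, -2.47, 0.0]]
[[1.35, -2.29, 0.0], [1.68, -2.07, 0.0], [1.97, -1.79, 0.0], [2.21, -1.48, 0.0], [2.41, -1.13, 0.0]]
[[2.55, -0.76, 0.0], [2.63, -0.37, 0.0], [2.66, 0.02, 0.0], [2.63, 0.42, 0.0], [2.54, 0.81, 0.0]]
[[2.39, 1.18, 0.0]]
```

Request:
move_arm --offset '[[-2.2,-1.5,0],[-1.9,-1.8,0],[-1.6,-2.1,0],[-1.3,-2.3,0],[-0.95,-2.5,0]]' --twist '[[0,0,-0.149],[0,0,-0.149],[0,0,-0.149],[0,0,-0.149],[0,0,-0.149]]' --grip '[0.8,0.8,0.8,0.8,0.8]'

```text
time: 2.1
ee_pos: [0.3167, 0.3851, 0.3]
tcp_rot: [180.0, 0.0, -157.2]
wrist_force: [0.7, -0.3, -0.5]
opening: 0.0686
grasp_force: 0.0
```

Request:
move_arm --offset '[[-0.6,-2.6,0],[-0.2,-2.65,0],[0.2,-2.65,0],[0.6,-2.6,0],[1.0,-2.5,0]]' --twist '[[0,0,-0.149],[0,0,-0.149],[0,0,-0.149],[0,0,-0.149],[0,0,-0.149]]' --grip '[0.8,0.8,0.8,0.8,0.8]'

```text
time: 2.6
ee_pos: [0.3936, 0.2759, 0.3001]
tcp_rot: [-180.0, 0.0, -114.5]
wrist_force: [0.3, -0.8, -0.4]
opening: 0.0684
grasp_force: 0.0
```

Request:
move_arm --offset '[[1.35,-2.3,0],[1.7,-2.1,0],[2.0,-1.8,0],[2.2,-1.5,0],[2.4,-1.1,0]]' --twist '[[0,0,-0.149],[0,0,-0.149],[0,0,-0.149],[0,0,-0.149],[0,0,-0.149]]' --grip '[0.8,0.8,0.8,0.8,0.8]'

```text
time: 3.1
ee_pos: [0.4694, 0.1658, 0.3001]
tcp_rot: [-180.0, 0.0, -71.8]
wrist_force: [0.2, 0.6, -0.3]
opening: 0.0683
grasp_force: 0.0
```

Request:
move_arm --offset '[[2.5,-0.8,0],[2.6,-0.4,0],[2.65,0,0],[2.6,0.4,0],[2.5,0.8,0]]' --twist '[[0,0,-0.149],[0,0,-0.149],[0,0,-0.149],[0,0,-0.149],[0,0,-0.149]]' --grip '[0.8,0.8,0.8,0.8,0.8]'

```text
time: 3.6
ee_pos: [0.5447, 0.0579, 0.3]
tcp_rot: [-180.0, -0.0, -29.1]
wrist_force: [0.5, 0.6, -1.0]
opening: 0.0685
grasp_force: 0.0
```

```bash
python3 -c "
from plan import *
o=bot.get_obs();print(o['time'],o['q'].round(1),o['ee_pos'],o['tcp_rot'],o['opening'])
plan([.5625,.0375,.18],0,4)
p=viewer.camera('scene');cv2.imwrite('pics/s1.png',cv2.resize(p['color'][60:270,190:430,::-1],(720,630))[:600])"
```

```text
3.6 [   6.1    6.1   17.   100.8   -0.  -144.8] [0.54472909 0.05789176 0.30004806] [-1.79993646e+02 -1.03058382e-02 -2.91238023e+01] 0.06847664833671191
twist -0.0
[[0.64, 0.23, 3.0], [0.64, 0.23, 3.0], [0.64, 0.23, 3.0], [0.64, 0.23, 3.0]]
```

Request:
move_arm --offset '[[1.3,0.45,2.5],[1.3,0.45,2.5],[0,0,3],[0,0,3],[0,0,0]]' --twist '[[0,0,0],[0,0,0],[0,0,0],[0,0,0],[0,0,0]]' --grip '[0.8,0.8,0.8,0.8,0.8]'

```text
time: 4.15
ee_pos: [0.5606, 0.0381, 0.1858]
tcp_rot: [179.8, 0.3, -29.5]
wrist_force: [-0.0, -0.6, -0.2]
opening: 0.0681
grasp_force: 0.0
```

```bash
python3 -c "
from plan import *
plan([.5625,.0375,.11],0,4)
for n in ['scene','top']:
  p=viewer.camera(n);r,c=(210,288) if n=='scene' else (215,262)
  cv2.imwrite('pics/'+n+'2.png',cv2.resize(p['color'][r-60:r+40,c-65:c+65,::-1],(780,600),interpolation=cv2.INTER_CUBIC))"
```

```text
twist -0.0
[[0.06, -0.02, 1.9], [0.06, -0.02, 1.9], [0.06, -0.02, 1.9], [0.06, -0.02, 1.9]]
```

View pics/scene2.png

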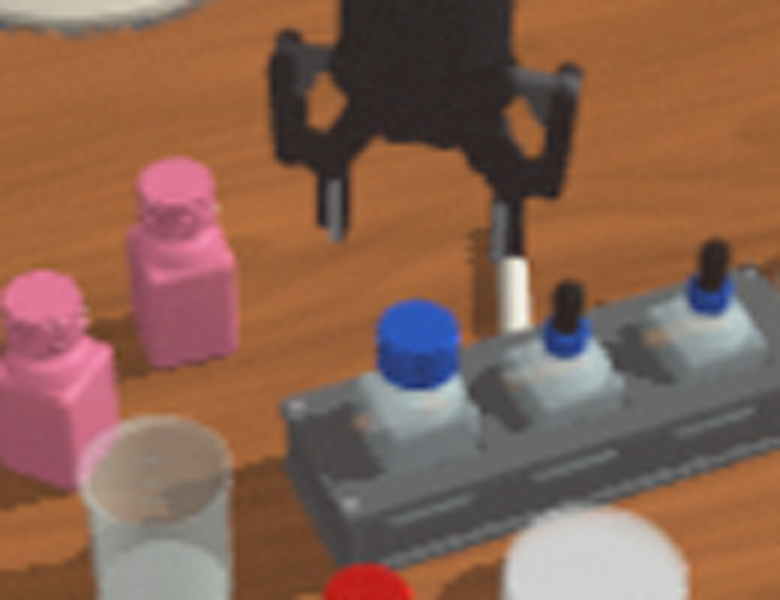

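The view shows the open fingers at crop pixels (335,235) and (505,250), straddling the blue cap at (418,345). Nothing is in the way, so I descend.

Request:
move_arm --offset '[[0.2,-0.1,2.5],[0,0,2.5],[0,0,1.5],[0,0,1],[0,0,0]]' --twist '[[0,0,0],[0,0,0],[0,0,0],[0,0,0],[0,0,0]]' --grip '[0.8,0.8,0.8,0.8,0.8]'

```text
time: 4.75
ee_pos: [0.5645, 0.0382, 0.1149]
tcp_rot: [180.0, 0.0, -29.5]
wrist_force: [-0.6, -1.3, 0.4]
opening: 0.0686
grasp_force: 0.0
```

```bash
python3 -c "
from plan import *
o=bot.get_obs();print(o['ee_pos'],o['tcp_rot'],o['wrist_force'],o['torque'])
plan([.5625,.0375,.110],0,1)"
```

```text
[0.56451457 0.03818312 0.11485307] [ 1.79981428e+02  2.61630748e-02 -2.94703945e+01] [-0.63914928 -1.25978206  0.43202204] [0.01801152 0.02455461 0.04615684]
twist -0.0
[[-0.14, 0.16, 0.49]]
```

Request:
move_arm --offset '[[-0.1,0.1,0.45],[0,0,0],[0,0,0],[0,0,0],[0,0,0]]' --twist '[[0,0,0],[0,0,0],[0,0,0],[0,0,0],[0,0,0]]' --grip '[0.8,0.6,0.5,0.35,0.35]' --force 25

```text
time: 5.25
ee_pos: [0.5635, 0.0378, 0.1112]
tcp_rot: [-180.0, -0.1, -29.5]
wrist_force: [-1.1, 0.1, 3.3]
opening: 0.0383
grasp_force: 25.4
```

```bash
python3 -c "
from plan import *
o=bot.get_obs();print(o['ee_pos'],o['tcp_rot'],o['wrist_force'],o['torque'],o['opening'],o['grasp_force'],o['q'].round(1))
p=viewer.camera('scene');r,c=(210,288)
cv2.imwrite('pics/s3.png',cv2.resize(p['color'][r-50:r+30,c-52:c+52,::-1],(780,600),interpolation=cv2.INTER_CUBIC))"
```

```text
[0.56354828 0.03777269 0.1112141 ] [-1.79968293e+02 -5.09829225e-02 -2.94695852e+01] [-1.11286627  0.12083605  3.25296881] [ 0.03270646  0.0868745  -0.06067184] 0.03828383368346775 25.42205572128296 [   3.8    6.5   -3.7   79.8   -0.  -146.7]
```

View pics/s3.png

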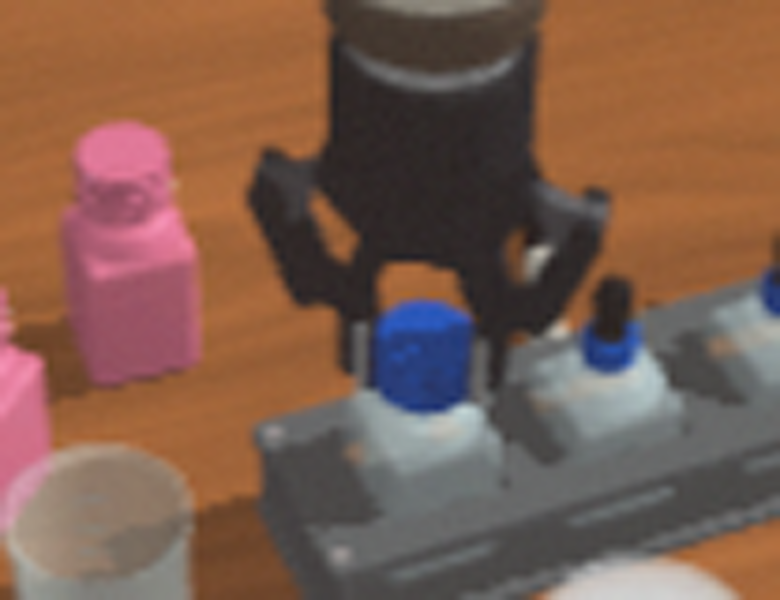

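The pads at crop pixels (355,350) and (480,360) hold the blue cap (425,355) on opposite sides. I start screwing it down along the helix, watching the torque.

Request:
move_arm --offset '[[0,0,0],[0,0,0.01],[0,0,0.01],[0,0,0.01],[0,0,0.01]]' --twist '[[0,0,0],[0,0,0.1],[0,0,0.14],[0,0,0.14],[0,0,0.14]]' --grip '[0.35,0.35,0.35,0.35,0.35]' --force 45

```text
time: 5.8
ee_pos: [0.5635, 0.0376, 0.1109]
tcp_rot: [-180.0, -0.0, -59.6]
wrist_force: [-1.8, -1.9, 6.0]
opening: 0.0376
grasp_force: 45.5
```

```bash
cat > st.py <<'E'
from h import *
t=[];
o=bot.get_obs();print(o['time'],o['ee_pos'].round(4),o['tcp_rot'].round(2),'F',o['wrist_force'].round(2),'M',o['torque'].round(3),o['opening'].round(4),round(o['grasp_force'],1),o['q'][5].round(1))
E
python3 st.py
```

```text
Traceback (most recent call last):
  File "st.py", line 3, in <module>
    o=bot.get_obs();print(o['time'],o['ee_pos'].round(4),o['tcp_rot'].round(2),'F',o['wrist_force'].round(2),'M',o['torque'].round(3),o['opening'].round(4),round(o['grasp_force'],1),o['q'][5].round(1))
                                                                                                                                      ^^^^^^^^^^^^^^^^^^
AttributeError: 'float' object has no attribute 'round'
```

Request:
move_arm --offset '[[0,0,0.009],[0,0,0.009],[0,0,0.009],[0,0,0.009],[0,0,0.009]]' --twist '[[0,0,0.14],[0,0,0.14],[0,0,0.14],[0,0,0.14],[0,0,0.14]]' --grip '[0.35,0.35,0.35,0.35,0.35]'

```text
time: 6.3
ee_pos: [0.5632, 0.0376, 0.1104]
tcp_rot: [-180.0, -0.0, -99.7]
wrist_force: [-2.3, -1.2, 8.1]
opening: 0.0375
grasp_force: 45.6
```

```bash
python3 st.py; python3 -c "
from h import *
p=viewer.camera('scene');r,c=(210,288)
cv2.imwrite('pics/s4.png',cv2.resize(p['color'][r-50:r+30,c-52:c+52,::-1],(780,600),interpolation=cv2.INTER_CUBIC))"
```

```text
Traceback (most recent call last):
  File "st.py", line 3, in <module>
    o=bot.get_obs();print(o['time'],o['ee_pos'].round(4),o['tcp_rot'].round(2),'F',o['wrist_force'].round(2),'M',o['torque'].round(3),o['opening'].round(4),round(o['grasp_force'],1),o['q'][5].round(1))
                                                                                                                                      ^^^^^^^^^^^^^^^^^^
AttributeError: 'float' object has no attribute 'round'
```

```bash
sed -i "s/o\['opening'\].round(4)/round(o['opening'],4)/" st.py; python3 st.py
```

```text
6.35 [0.5632 0.0376 0.1104] [-1.7998e+02 -1.0000e-02 -1.0023e+02] F [-2.81 -1.79  7.11] M [-0.25   0.498  0.046] 0.0373 45.7 -75.9
```

View pics/s4.png

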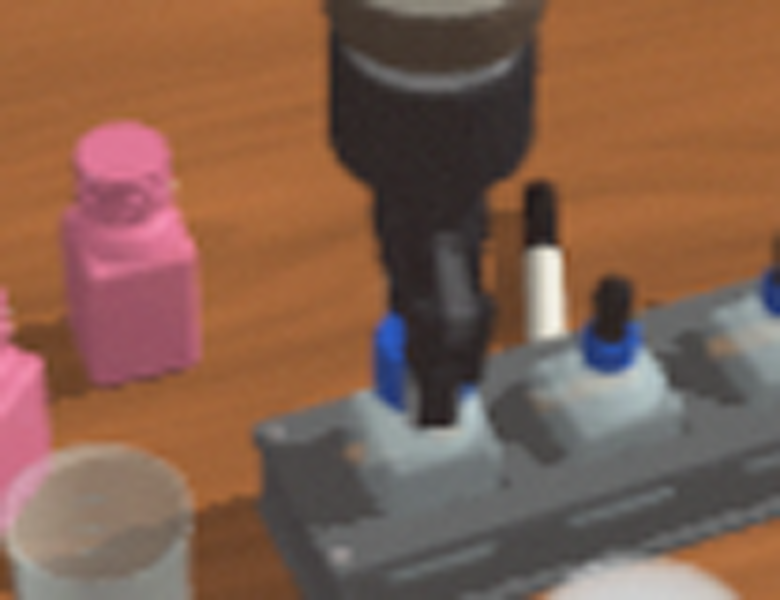

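The finger now faces the camera at (435,380) and still holds the cap, and the bottle stays put. I continue.

Request:
move_arm --offset '[[0,0,0.008],[0,0,0.008],[0,0,0.008],[0,0,0.008],[0,0,0.008]]' --twist '[[0,0,0.14],[0,0,0.14],[0,0,0.14],[0,0,0.14],[0,0,0.14]]' --grip '[0.35,0.35,0.35,0.35,0.35]'

```text
time: 6.85
ee_pos: [0.563, 0.0378, 0.1099]
tcp_rot: [180.0, -0.0, -139.8]
wrist_force: [-3.7, -1.1, 7.1]
opening: 0.0378
grasp_force: 45.7
```

```bash
python3 st.py
```

```text
6.85 [0.563  0.0378 0.1099] [ 179.99   -0.   -139.8 ] F [-3.74 -1.1   7.09] M [0.049 0.914 0.105] 0.0378 45.7 -36.4
```

Request:
move_arm --offset '[[0,0,0.006],[0,0,0.006],[0,0,0.006]]' --twist '[[0,0,0.1],[0,0,0.1],[0,0,0.1]]' --grip '[0.35,0.35,0.35]'

```text
time: 7.15
ee_pos: [0.5629, 0.0379, 0.1098]
tcp_rot: [180.0, 0.0, -156.9]
wrist_force: [-3.9, 1.1, 7.4]
opening: 0.0374
grasp_force: 45.7
```

```bash
python3 st.py
```

```text
7.15 [0.5629 0.0379 0.1098] [ 179.98    0.   -156.89] F [-3.87  1.14  7.41] M [0.134 1.019 0.139] 0.0374 45.7 -19.3
```

Request:
move_arm --offset '[[0,0,0.006],[0,0,0.006],[0,0,0.006]]' --twist '[[0,0,0.1],[0,0,0.1],[0,0,0.1]]' --grip '[0.35,0.35,0.35]'

```text
time: 7.45
ee_pos: [0.5629, 0.038, 0.1096]
tcp_rot: [180.0, -0.0, -174.1]
wrist_force: [-4.4, 0.8, 8.1]
opening: 0.0378
grasp_force: 45.7
```

```bash
python3 st.py
```

```text
7.45 [0.5629 0.038  0.1096] [ 1.7997e+02 -1.0000e-02 -1.7408e+02] F [-4.37  0.81  8.05] M [0.25  0.886 0.079] 0.0378 45.7 -2.1
```

Request:
move_arm --offset '[[0,0,0.006],[0,0,0.006],[0,0,0.006]]' --twist '[[0,0,0.1],[0,0,0.1],[0,0,0.1]]' --grip '[0.35,0.35,0.35]'

```text
time: 7.75
ee_pos: [0.563, 0.0381, 0.1094]
tcp_rot: [180.0, -0.0, 168.7]
wrist_force: [-3.6, 1.7, 7.5]
opening: 0.0375
grasp_force: 45.7
```

```bash
python3 st.py
```

```text
7.75 [0.563  0.0381 0.1094] [ 1.7996e+02 -1.0000e-02  1.6874e+02] F [-3.6   1.71  7.46] M [0.312 0.853 0.077] 0.0375 45.7 15.1
```

Request:
move_arm --offset '[[0,0,0.006],[0,0,0.006],[0,0,0.006],[0,0,0.006]]' --twist '[[0,0,0.1],[0,0,0.1],[0,0,0.1],[0,0,0.1]]' --grip '[0.35,0.35,0.35,0.35]'

```text
time: 8.15
ee_pos: [0.563, 0.0382, 0.1092]
tcp_rot: [180.0, -0.0, 145.8]
wrist_force: [-3.4, 2.4, 7.4]
opening: 0.0376
grasp_force: 45.7
```

```bash
python3 st.py
```

```text
8.15 [0.563  0.0382 0.1092] [ 1.7996e+02 -3.0000e-02  1.4582e+02] F [-3.42  2.36  7.43] M [0.43  0.756 0.072] 0.0376 45.7 38.0
```

Request:
move_arm --offset '[[0,0,0.006],[0,0,0.006],[0,0,0.006],[0,0,0.006]]' --twist '[[0,0,0.1],[0,0,0.1],[0,0,0.1],[0,0,0.1]]' --grip '[0.35,0.35,0.35,0.35]'

```text
time: 8.55
ee_pos: [0.5631, 0.0382, 0.1089]
tcp_rot: [180.0, -0.0, 122.9]
wrist_force: [-3.5, 2.7, 7.1]
opening: 0.0377
grasp_force: 45.6
```

```bash
python3 st.py
```

```text
8.55 [0.5631 0.0382 0.1089] [ 1.7996e+02 -4.0000e-02  1.2291e+02] F [-3.46  2.67  7.1 ] M [0.498 0.743 0.035] 0.0377 45.6 60.9
```

Request:
move_arm --offset '[[0,0,0.006],[0,0,0.006],[0,0,0.006]]' --twist '[[0,0,0.1],[0,0,0.1],[0,0,0.1]]' --grip '[0.35,0.35,0.35]'

```text
time: 8.85
ee_pos: [0.5632, 0.0383, 0.1088]
tcp_rot: [180.0, -0.1, 105.7]
wrist_force: [-2.7, 2.5, 5.6]
opening: 0.0377
grasp_force: 45.6
```

```bash
python3 st.py
```

```text
8.85 [0.5632 0.0383 0.1088] [ 1.7996e+02 -5.0000e-02  1.0572e+02] F [-2.74  2.51  5.58] M [0.519 0.583 0.023] 0.0377 45.6 78.1
```

Request:
move_arm --offset '[[0,0,0.006],[0,0,0.006],[0,0,0.006]]' --twist '[[0,0,0.1],[0,0,0.1],[0,0,0.1]]' --grip '[0.35,0.35,0.35]'

```text
time: 9.15
ee_pos: [0.5631, 0.0384, 0.1086]
tcp_rot: [180.0, -0.1, 88.6]
wrist_force: [-3.2, -1.4, 6.8]
opening: 0.0378
grasp_force: 45.7
```

```bash
python3 st.py
```

```text
9.15 [0.5631 0.0384 0.1086] [ 1.7999e+02 -7.0000e-02  8.8590e+01] F [-3.16 -1.38  6.84] M [-0.75   0.726  1.163] 0.0378 45.7 95.3
```

Mz jumped to 1.16 N m after 242° of turning, which looks like the stop. A tiny extra twist should confirm it, then I unload it slowly to find the reference angle.

Request:
move_arm --offset '[[0,0,0],[0,0,0]]' --twist '[[0,0,0.03],[0,0,0]]' --grip '[0.35,0.35]'

```text
time: 9.35
ee_pos: [0.5631, 0.038, 0.1086]
tcp_rot: [180.0, -0.0, 87.1]
wrist_force: [-3.7, 0.4, 7.1]
opening: 0.0374
grasp_force: 45.7
```

```bash
python3 st.py
```

```text
9.35 [0.5631 0.038  0.1086] [ 1.7999e+02 -1.0000e-02  8.7070e+01] F [-3.67  0.36  7.12] M [0.089 0.696 1.143] 0.0374 45.7 96.8
```

Request:
move_arm --offset '[[0,0,0],[0,0,0]]' --twist '[[0,0,-0.03],[0,0,0]]' --grip '[0.35,0.35]'

```text
time: 9.55
ee_pos: [0.5631, 0.038, 0.1085]
tcp_rot: [180.0, -0.0, 88.9]
wrist_force: [-3.3, 1.0, 7.1]
opening: 0.0376
grasp_force: 45.7
```

```bash
python3 st.py
```

```text
9.55 [0.5631 0.038  0.1085] [ 1.7999e+02 -2.0000e-02  8.8860e+01] F [-3.34  1.02  7.14] M [0.121 0.731 0.667] 0.0376 45.7 95.0
```

Request:
move_arm --offset '[[0,0,0],[0,0,0]]' --twist '[[0,0,-0.03],[0,0,0]]' --grip '[0.35,0.35]'

```text
time: 9.75
ee_pos: [0.5631, 0.038, 0.1086]
tcp_rot: [180.0, -0.0, 90.5]
wrist_force: [-4.1, 1.1, 4.8]
opening: 0.0373
grasp_force: 45.7
```

```bash
python3 st.py
```

```text
9.75 [0.5631 0.038  0.1086] [ 1.7999e+02 -2.0000e-02  9.0540e+01] F [-4.1   1.09  4.79] M [0.153 0.692 0.165] 0.0373 45.7 93.3
```

Request:
move_arm --offset '[[0,0,0],[0,0,0]]' --twist '[[0,0,-0.03],[0,0,0]]' --grip '[0.35,0.35]'

```text
time: 9.95
ee_pos: [0.5633, 0.0378, 0.1086]
tcp_rot: [180.0, -0.0, 92.2]
wrist_force: [-2.4, 0.8, 6.7]
opening: 0.0372
grasp_force: 45.6
```

```bash
python3 st.py
```

```text
9.95 [0.5633 0.0378 0.1086] [ 1.7997e+02 -1.0000e-02  9.2240e+01] F [-2.36  0.79  6.74] M [0.072 0.572 0.025] 0.0372 45.6 91.6
```

The torque saturates at about 1.15 N m, so this is a hard stop with slight pad slip. It unloads to zero near yaw 91.1°. Next I find where the bottle's play ends.

Request:
move_arm --offset '[[0,0,0],[0,0,0]]' --twist '[[0,0,-0.03],[0,0,0]]' --grip '[0.35,0.35]'

```text
time: 10.15
ee_pos: [0.5634, 0.0378, 0.1086]
tcp_rot: [180.0, -0.0, 94.0]
wrist_force: [-1.4, 0.1, 5.5]
opening: 0.0374
grasp_force: 45.6
```

```bash
python3 st.py
```

```text
10.15 [0.5634 0.0378 0.1086] [179.95  -0.    93.95] F [-1.42  0.14  5.45] M [-0.032  0.318  0.046] 0.0374 45.6 89.9
```

Request:
move_arm --offset '[[0,0,0],[0,0,0]]' --twist '[[0,0,-0.03],[0,0,0]]' --grip '[0.35,0.35]'

```text
time: 10.35
ee_pos: [0.5634, 0.0378, 0.1086]
tcp_rot: [180.0, 0.0, 95.7]
wrist_force: [-1.1, -0.4, 6.5]
opening: 0.0378
grasp_force: 45.6
```

```bash
python3 st.py
```

```text
10.35 [0.5634 0.0378 0.1086] [179.95   0.    95.67] F [-1.1  -0.42  6.47] M [-0.064  0.332  0.011] 0.0378 45.6 88.2
```

Request:
move_arm --offset '[[0,0,-0.002],[0,0,0]]' --twist '[[0,0,-0.03],[0,0,0]]' --grip '[0.35,0.35]'

```text
time: 10.55
ee_pos: [0.5635, 0.0377, 0.1086]
tcp_rot: [179.9, 0.0, 97.4]
wrist_force: [-0.9, -0.8, 6.2]
opening: 0.0375
grasp_force: 45.6
```

```bash
python3 st.py
```

```text
10.55 [0.5635 0.0377 0.1086] [179.95   0.    97.38] F [-0.9  -0.82  6.2 ] M [-0.077  0.247  0.036] 0.0375 45.6 86.4
```

Request:
move_arm --offset '[[0,0,-0.006],[0,0,0]]' --twist '[[0,0,-0.1],[0,0,0]]' --grip '[0.35,0.35]'

```text
time: 10.75
ee_pos: [0.5635, 0.0377, 0.1087]
tcp_rot: [179.9, 0.0, 103.3]
wrist_force: [-0.6, -0.7, 5.8]
opening: 0.038
grasp_force: 45.6
```

```bash
python3 st.py
```

```text
10.75 [0.5635 0.0377 0.1087] [1.7994e+02 1.0000e-02 1.0325e+02] F [-0.55 -0.74  5.81] M [0.002 0.222 0.072] 0.038 45.6 80.6
```

Request:
move_arm --offset '[[0,0,-0.009],[0,0,-0.009],[0,0,-0.009],[0,0,-0.009],[0,0,-0.009]]' --twist '[[0,0,-0.14],[0,0,-0.14],[0,0,-0.14],[0,0,-0.14],[0,0,-0.14]]' --grip '[0.35,0.35,0.35,0.35,0.35]'

```text
time: 11.25
ee_pos: [0.5635, 0.0378, 0.1091]
tcp_rot: [180.0, 0.0, 143.5]
wrist_force: [-0.7, -0.6, 6.5]
opening: 0.0375
grasp_force: 45.5
```

```bash
python3 st.py
```

```text
11.25 [0.5635 0.0378 0.1091] [1.7996e+02 5.0000e-02 1.4350e+02] F [-0.68 -0.6   6.51] M [-0.033  0.234 -0.087] 0.0375 45.5 40.3
```

Request:
move_arm --offset '[[0,0,-0.009],[0,0,-0.009],[0,0,-0.009],[0,0,-0.009]]' --twist '[[0,0,-0.14],[0,0,-0.14],[0,0,-0.14],[0,0,-0.14]]' --grip '[0.35,0.35,0.35,0.35]'

```text
time: 11.65
ee_pos: [0.5636, 0.0377, 0.1095]
tcp_rot: [180.0, 0.1, 175.6]
wrist_force: [-1.1, -0.8, 5.5]
opening: 0.0376
grasp_force: 45.5
```

```bash
python3 st.py; python3 -c "
from h import *
p=viewer.camera('scene');r,c=(210,288)
cv2.imwrite('pics/s5.png',cv2.resize(p['color'][r-50:r+50,c-65:c+65,::-1],(780,600),interpolation=cv2.INTER_CUBIC))"
```

```text
11.65 [0.5636 0.0377 0.1095] [1.8000e+02 6.0000e-02 1.7558e+02] F [-1.13 -0.77  5.52] M [-0.08   0.198 -0.081] 0.0376 45.5 8.3
```

View pics/s5.png

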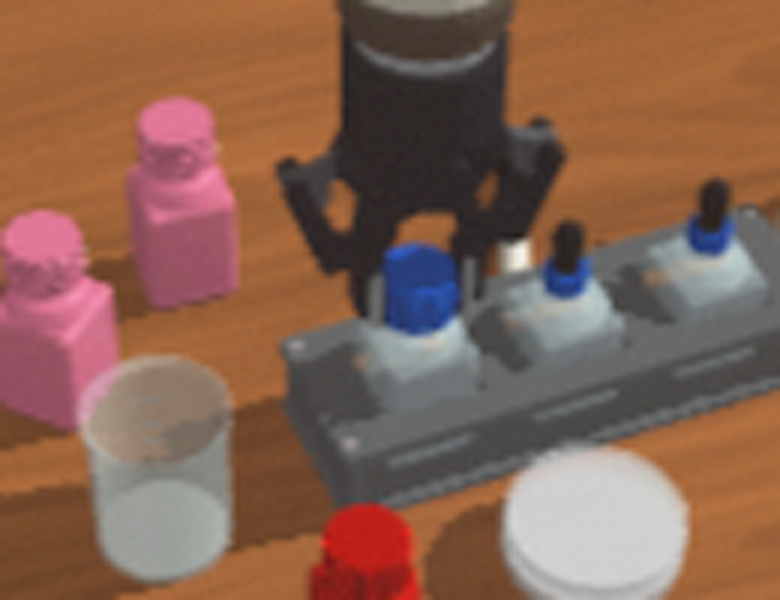

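The bottle is still seated, held at the cap (425,290), and everything around it is undisturbed. Mz is -0.08, so the cap is unscrewing against the rack-held bottle. About 9° remain, including the play.

Request:
move_arm --offset '[[0,0,-0.006],[0,0,-0.004],[0,0,0],[0,0,0],[0,0,0]]' --twist '[[0,0,-0.1],[0,0,-0.06],[0,0,0],[0,0,0],[0,0,0]]' --grip '[0.35,0.35,0.35,0.35,0.35]'

```text
time: 12.2
ee_pos: [0.5636, 0.0378, 0.1096]
tcp_rot: [-180.0, 0.1, -175.6]
wrist_force: [-0.5, -0.1, 5.2]
opening: 0.0378
grasp_force: 45.5
```

```bash
python3 st.py; python3 -c "
from h import *
print(bot.job_done())"
```

```text
12.2 [0.5636 0.0378 0.1096] [-1.8000e+02  7.0000e-02 -1.7557e+02] F [-0.47 -0.11  5.18] M [-0.069  0.115  0.04 ] 0.0378 45.5 -0.6
the job is handed in; nothing more can be done
None
```

The cap was screwed down to its hard stop, backed off about a quarter turn (within roughly 5°, because of the bottle's play in the rack) and is still held between the fingers; the job was handed in at 12.2 s, the bottle standing in its place and nothing else seen to move.

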